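# Put the mixed-up thread packages back in their own stock trays

### The job

The three thread packages have been put away in each other's trays. Put the tall cone into the square tray, the flanged spool into the round tray and the short plain package into the oblong tray, each standing upright in the middle of its tray and let go; the empty cork mat is free for parking one on the way. Never let a package fall over, and leave the tape roll, the snips and the cardboard tube where they are.

Things in the scene. Friction and masses are not known exactly. Their poses are not given: they have to be found in the camera images.
- cone: tall cone of cream thread, 145 mm high: a grey base disc 70 mm across and 8 mm thick, above it the winding, 66 mm across at 8 mm height narrowing to 44 mm at 115 mm, then a grey core collar, a straight cylinder 32 mm across, from 115 to 145 mm height, good to grip. About 0.25 kg. Origin at the centre of its underside, z up along its axis. At the start it stands upright in one of the trays, roughly in its middle
- spool: flanged spool of cream thread, 82 mm high: grey round flanges 56 mm across, the bottom one 8 mm thick, the top one 12 mm thick (from 70 to 82 mm height; its rim is the place to grip), between them a straight winding 40 mm across. About 0.2 kg. Origin at the centre of its underside, z up along its axis. At the start it stands upright in one of the trays, roughly in its middle
- cheese: short plain package of cream thread without flanges: a straight cylinder 58 mm across and 52 mm high, with a cardboard core 32 mm across standing 5 mm out of the top (57 mm in all). About 0.18 kg. Origin at the centre of its underside, z up along its axis. At the start it stands upright in one of the trays, roughly in its middle
- square_tray: square cardboard tray, fixed to the table, 106 x 106 mm outside, walls 4 mm thick and 14 mm high, floor 4 mm thick, a flat grey disc 80 mm across on the floor marks the middle. Origin at the centre of its underside, z up, x and y along its sides. It belongs to the cone
- round_tray: round aluminium tray, fixed to the table, 110 mm across outside, wall 3 mm thick and 14 mm high, floor 4 mm thick, a flat grey disc 80 mm across on the floor marks the middle. Origin at the centre of its underside, z up. It belongs to the spool
- oblong_tray: oblong plywood tray, fixed to the table, 100 mm along its x by 145 mm along its y outside, walls 4 mm thick and 14 mm high, floor 4 mm thick, a flat grey disc 80 mm across on the floor marks the middle. Origin at the centre of its underside, z up. It belongs to the short plain package
- mat: flat round cork mat, fixed to the table, 110 mm across, 4 mm thick, empty at the start: the free spot. Origin at the centre of its underside
- tape: roll of white tape lying flat, 90 mm across, hole 76 mm across, 24 mm high, loose; a bystander. Origin at the centre of its underside
- snips: small thread snips, black handles and steel blades, about 110 mm long and 8 mm high, lying flat and loose; a bystander. Origin at its pivot's foot, x towards the blade tips
- tube: empty cardboard tube, 28 mm across, 70 mm high, standing upright and loose near the robot; a bystander. Origin at the centre of its underside
There are look-alikes about, which are no part of the job. What is shaped like the spool but blue or purple is not meant.

How it is judged:
By the outcome, as a careful person would: the job done as asked, in the order asked, and still so for the second after the job is handed in, with the robot touching nothing.
It also fails if it takes over 93 s, if anything falls off the work surface, if the arm or the gripper's body presses on something with over 40 N, if the wrist force passes 120 N, or if a joint passes its speed limit or range.

### The arm

A 6-joint arm with a two-finger parallel gripper is mounted at the origin on the work surface. World frame = base frame: x ahead of the robot, y to its left, z up, the work surface at z = 0. Lengths are in m, angles in rad, forces in N, time in s.
With the tool pointing down it reaches from about 0.225 to 0.725 m from the base axis. Payload 3.1 kg.
Tool frame: the origin (TCP) lies at the centre of the arm's flange, where the gripper is bolted on; the fingertips stand 173 mm ahead of it and the grasp point (between the pads) lies 155 mm ahead of it; z points along the fingers, y is the line along which they close (so a half turn about z gives the same grasp; the last joint's range is limited). The gripper opens to 85 mm and grips with 20 to 120 N. Pads are 22 mm wide; open, the fingers measure 114 mm over their backs; the gripper's body (76 mm by 85 mm) begins 54 mm behind the grasp point. The pads swing forward as they close: fully open they stand 13 mm farther back than shut.
Start: joints at [1.04, 0.048, 0.099, 1.622, 0, 1.443], TCP at [0.206, 0.483, 0.405] pointing down, gripper open.
Joint ranges: [-2.91, 2.91], [-0.99, 1.94], [-1.21, 1.42], [-2.12, 2.29], [-1.49, 1.47], [-3.14, 3.14]. Speed limits (rad/s): [2.79, 2.79, 3.14, 3.14, 3.14, 3.14].

### API

Orientations are given as a unit quaternion [w, x, y, z].
In Python, from workcell import observe, grab_frame, camera_model, close_job gives the robot as it stands.
- The arm moves only by the tool carry_out, never from a script. Its argument "moves" is a list of rows, each an object with "hand": the finger opening in m, from 0 to 0.0854; "linear": the shift along the tool's x, y, z in m, a list of three; "delta_rot": the turn, a rotation vector about the tool's x, y, z in degrees, a list of three. A call has 1 to 8 rows; each row is the pose to reach, as a shift and turn from the pose commanded when the call began, along the tool's axes at that moment; what a row does not reach only later rows make up. A row lasts 1/12 s, in which the tool goes at most 41.7 mm and 7.16 degrees, less where a joint would pass 70% of its speed; a pose out of reach is approached as far as the arm can. A call with a gripper value outside its range is refused whole. The fingers move at their own pace and stop on an object; "newtons" is the grip in N (left out, the last holds). Time passes only in rows, so rows that repeat a pose let the fingers close. It gives the time, the measured TCP pose, the force, the opening and the grip force at its end, in the units of the state.
- observe(): the state, without advancing time (a new reading comes with each control period).
- grab_frame(name): name is "side" or "top" or "wrist"; returns the picture (480x640x3 uint8, blue, green, red); there is no depth.
- camera_model(name): a dict with "K" (3x3 intrinsics, pixels), "k1" (the pictures are not rectified: a ray, as slopes to the right and down, at radius r is drawn at 1 + k1 r^2 times it, then the intrinsics apply), "eye" and "rotation" of the camera in the world; the wrist camera has in their place "T_tool_cam" (4x4, takes a point from camera to tool coordinates, whose origin is the TCP and whose axes are the flange's). Camera axes: x right, y up, looking along -z (the intrinsics and any distortion apply to the point x, -y, -z); pixel columns grow to the right and rows downward; lengths in m; the calibration is good to about 2 mm. A picture is of the moment at which its call begins: read the wrist's pose just before it. camera_model takes no time and is no camera call.
- close_job(): hands the job in; it is judged then, once.
The state is a dict: "time_s": time; "q": joint angles; "qvel": joint speeds; "joint_torque": joint torques, N m; "ee_pos": TCP position; "ee_rot": TCP orientation; "contact_force": force on the tool from outside, world axes, zero at the start; "wrist_torque": the same for the moment, N m; "opening": opening from 0.0 (shut) to 1.0 (fully open); "finger_force": force on a finger pad.
Only numpy, scipy, OpenCV 4.12 (cv2) and the standard library are available. Lean on these libraries where they do the work, as an engineer would, in place of code of your own. Each camera call takes 0.05 s, during which the arm holds its last target. There are 200 camera calls.

## Working session

There is one attempt and no reset: what is moved stays moved. The work goes in short steps, Python scripts to look and compute and a tool call to move; the robot and the scene stay as the last step left them, time stands still between calls to the robot, and variables do not carry over. Pictures are saved under pics/ and viewed, at most 14 in all, crops included, and the job is handed in when it is done.

Besides the shell and the picture viewer there is one more tool, called after "Emit:" as name(argument=value, ...) on one line, values as JSON. carry_out: Moves the arm, as the interface text tells. Its arguments: {"type":"object","properties":{"moves":{"type":"array"},"newtons":{"type":"number"}},"required":["moves"]}

```bash
mkdir -p pics; ls; python3 - <<'E'
from workcell import *
import cv2
s=observe();print(s)
for n in("top","side"):
    cv2.imwrite(f"pics/{n}0.png",grab_frame(n));print(n,camera_model(n))
print(camera_model("wrist"))
E
```

```text
pics
{'time_s': 0.0, 'q': array([1.04022859e+00, 4.87966992e-02, 9.75482881e-02, 1.62200727e+00,
       5.08332641e-06, 1.44297554e+00]), 'qvel': array([ 0.00063557, -0.0005236 ,  0.00078505,  0.00179662, -0.00079738,
       -0.00101894]), 'joint_torque': array([-4.57312053e-04, -3.38777697e+01,  3.20018005e+01,  2.01687258e-02,
       -3.16089222e-05,  8.37377314e-06]), 'ee_pos': array([0.20568694, 0.48280365, 0.40346792]), 'ee_rot': array([-3.99936705e-04,  2.00015091e-01,  9.79792045e-01, -1.16282765e-03]), 'contact_force': array([0.65231758, 0.29830059, 0.3704872 ]), 'wrist_torque': array([0.04570539, 0.05441718, 0.0366823 ]), 'finger_force': 0.0, 'opening': 0.9972935713343424}
top {'K': array([[464.64823104,   0.        , 312.97968426],
       [  0.        , 464.64823104, 234.07406779],
       [  0.        ,   0.        ,   1.        ]]), 'k1': -0.05747320495929031, 'eye': array([0.35911624, 0.00620936, 0.96776602]), 'rotation': array([ 0.70833079,  0.03246727, -0.04065566, -0.70396057])}
side {'K': array([[519.17496385,   0.        , 315.93272372],
       [  0.        , 519.17496385, 245.1224469 ],
       [  0.        ,   0.        ,   1.        ]]), 'k1': -0.07566530825348207, 'eye': array([0.45399739, 0.64453832, 0.77351586]), 'rotation': array([-0.02429146, -0.01347598,  0.36160084,  0.93191907])}
{'K': array([[391.80453727,   0.        , 323.07438319],
       [  0.        , 391.80453727, 236.66317041],
       [  0.        ,   0.        ,   1.        ]]), 'k1': -0.08641504543673134, 'T_tool_cam': array([[-1.16148716e-03,  9.65636276e-01,  2.59894659e-01,
         6.58738011e-02],
       [ 9.99999320e-01,  1.14859914e-03,  2.01456138e-04,
        -2.04365591e-04],
       [-1.03981426e-04,  2.59894716e-01, -9.65636953e-01,
         3.01421002e-02],
       [ 0.00000000e+00,  0.00000000e+00,  0.00000000e+00,
         1.00000000e+00]])}
```

View pics/top0.png

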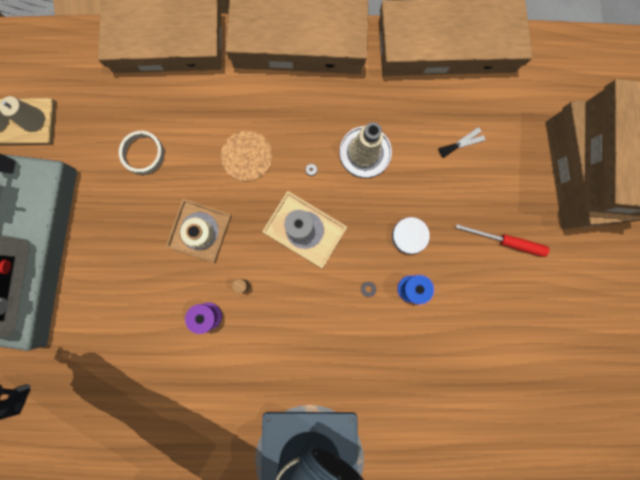

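View pics/side0.png

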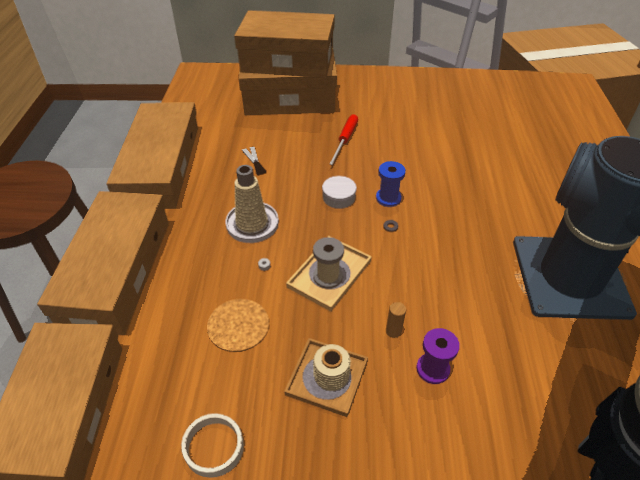

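The top view shows the cheese in the square tray (~198,232), the spool in the oblong tray (~302,227) and the cone in the round tray (~366,150). The mat at (246,156) is empty. The blue and purple spools are look-alikes.

My plan keeps the order asked: cheese→mat, cone→square, spool→round, cheese→oblong.

```bash
cat > h.py <<'E'
import numpy as np, cv2
from workcell import *
from scipy.spatial.transform import Rotation as R
def rot(q): return R.from_quat(np.r_[q[1:],q[0]]).as_matrix()
def cam(n,s=None):
    m=camera_model(n)
    if n=="wrist":
        T=m["T_tool_cam"];W=rot(s["ee_rot"]);return m["K"],m["k1"],W@T[:3,3]+s["ee_pos"],W@T[:3,:3]
    return m["K"],m["k1"],m["eye"],rot(m["rotation"])
def ray(c,uv):
    K,k1,e,Rm=c
    d=np.linalg.solve(K,np.r_[uv,1.])[:2];p=d.copy()
    for _ in range(20): p=d/(1+k1*(p@p))
    return e,Rm@np.array([p[0],-p[1],-1.])
def onz(c,uv,z):
    e,d=ray(c,uv);return e+d*(z-e[2])/d[2]
def onzs(c,uvs,z): return np.array([onz(c,u,z)[:2] for u in np.reshape(uvs,(-1,2))])
def proj(c,P):
    K,k1,e,Rm=c;v=Rm.T@(np.asarray(P)-e);p=np.array([v[0],-v[1]])/-v[2];p=p*(1+k1*(p@p))
    return (K@np.r_[p,1])[:2]
def circ(P):
    (x,y),r=cv2.minEnclosingCircle(P.astype(np.float32)*1000);return np.array([x,y])/1000,2*r
def qyaw(s):  # world angle of tool y, deg
    y=rot(s["ee_rot"])[:,1];return np.degrees(np.arctan2(y[1],y[0]))
def plan(s,xyz,ydir=None):
    """shift in tool axes from the measured pose to TCP xyz, and turn about tool z for y axis angle ydir (deg, mod 180)"""
    W=rot(s["ee_rot"]);d=W.T@(np.asarray(xyz)-s["ee_pos"])
    t=None if ydir is None else -((ydir-qyaw(s)+90)%180-90)
    return d.round(4),t
E
python3 - <<'E'
from h import *
im=cv2.imread("pics/top0.png")
a=cv2.resize(im[105:275,130:400],None,fx=2.96,fy=2.96,interpolation=cv2.INTER_CUBIC);cv2.imwrite("pics/c0.png",a)
im=cv2.imread("pics/side0.png")
a=cv2.resize(im[155:420,200:400],None,fx=2.25,fy=2.25,interpolation=cv2.INTER_CUBIC);cv2.imwrite("pics/c1.png",a)
c=cam("top")
for n,uv,z in(("cheese",(195,231),.061),("spool",(299.5,224),.086),("cone",(372.5,131),.149),("mat",(246,156),.004),("sq",(200,232),.014),("round",(366,152),.014),("obl",(305,229),.014)): print(n,onz(c,uv,z).round(4))
E
```

```text
cheese [0.4578 0.2278 0.061 ]
spool [0.4699 0.0221 0.086 ]
cone [ 0.6339 -0.1105  0.149 ]
mat [0.625  0.1386 0.004 ]
sq [0.4609 0.2289 0.014 ]
round [ 0.6331 -0.1155  0.014 ]
obl [0.4686 0.012  0.014 ]
```

View pics/c0.png

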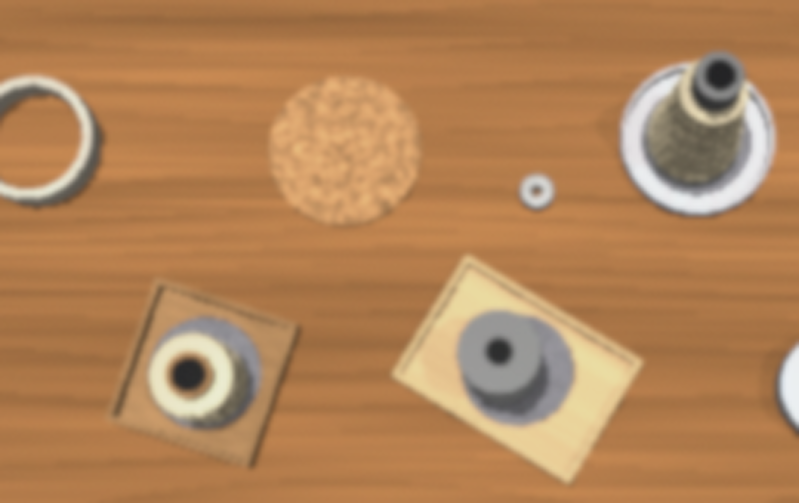

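View pics/c1.png

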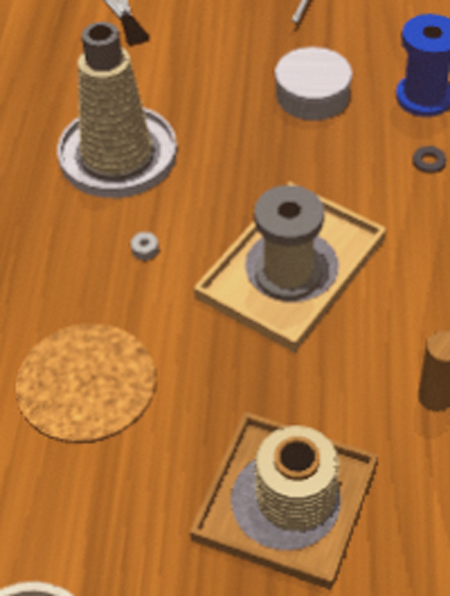

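The top crop shows the cheese core hole at (188,374), the spool hole at (499,351), the cone collar at (719,75) and the mat centre at (344,150). All tray corners are visible, and the side crop agrees. Next I'll turn these into positions and cross-check the two views.

```bash
python3 - <<'E'
from h import *
ct,cs=cam("top"),cam("side")
T=lambda p:(np.array(p,float)+.5)/2.96-.5+[130,105]
S=lambda p:(np.array(p,float)+.5)/2.25-.5+[200,155]
for n,a,b,z in(("cheese",(188,374),(297,458),.061),("spool",(499,351),(289,210),.086),("cone",(719,75),(101,33),.149),("mat",(344.5,150.5),(85.5,381),.004),("round",(697.5,139),None,.014)):
    print(n,onz(ct,T(a),z)[:2].round(4),b and onz(cs,S(b),z)[:2].round(4))
    if b:
        e1,d1=ray(ct,T(a));e2,d2=ray(cs,S(b));k=np.linalg.lstsq(np.c_[d1,-d2],e2-e1,rcond=None)[0]
        print("   tri",((e1+k[0]*d1+e2+k[1]*d2)/2).round(4))
for n,a,b in(("sq",[(160,281),(299,324),(252,467),(110,417)],[(250,416),(376,458),(332,584),(192,535)]),("obl",[(468,255),(643,362),(571,485),(391,376)],[(292,184),(385,230),(295,349),(196,291)])):
    for c,f,p in((ct,T,a),(cs,S,b)):
        P=onzs(c,f(p),.014);print(n,P.mean(0).round(4),np.linalg.norm(P-np.roll(P,-1,0),axis=1).round(4),np.degrees(np.arctan2(*(P-np.roll(P,-1,0)).T[::-1])).round(1))
s=observe();print(qyaw(s),rot(s["ee_rot"]).round(3))
c=cam("wrist",s);print("reproj cheese wrist",proj(c,[.458,.228,.061]))
E
```

```text
cheese [0.4577 0.2314] [0.4576 0.2314]
   tri [0.4576 0.2314 0.061 ]
spool [0.4713 0.0245] [0.4716 0.0234]
   tri [0.4714 0.0245 0.0871]
cone [ 0.6357 -0.1107] [ 0.6354 -0.1123]
   tri [ 0.6351 -0.1105  0.1505]
mat [0.6261 0.1385] [0.6264 0.1383]
   tri [0.6262 0.1385 0.0041]
round [ 0.6339 -0.1141] None
sq [0.4644 0.2311] [0.1033 0.1047 0.1059 0.1013] [  73.1  -16.8 -108.7  161.8]
sq [0.4635 0.2354] [0.1    0.1043 0.1038 0.1056] [ -18.4 -107.2  162.4   70.8]
obl [0.4679 0.0126] [0.1442 0.0996 0.1465 0.1009] [  58.7  -30.2 -120.8  148.5]
obl [0.4678 0.0157] [0.0966 0.148  0.0997 0.1457] [ -31.7 -119.6  147.1   59.2]
66.92411106471508 [[-0.92   0.392 -0.001]
 [ 0.392  0.92  -0.002]
 [ 0.    -0.002 -1.   ]]
reproj cheese wrist [200.88067465 512.72878277]
```

The views agree to 1–2 mm. I'll move above the cheese and refine with the wrist camera.

Emit:
carry_out(moves=[{"hand": 0.085,"linear": [-0.04,-0.016,0.01],"delta_rot": [0,0,0]},{"hand": 0.085,"linear": [-0.078,-0.031,0.02],"delta_rot": [0,0,0]},{"hand": 0.085,"linear": [-0.116,-0.047,0.03],"delta_rot": [0,0,0]},{"hand": 0.085,"linear": [-0.154,-0.062,0.04],"delta_rot": [0,0,0]},{"hand": 0.085,"linear": [-0.19,-0.076,0.05],"delta_rot": [0,0,0]},{"hand": 0.085,"linear": [-0.226,-0.091,0.06],"delta_rot": [0,0,0]},{"hand": 0.085,"linear": [-0.262,-0.106,0.07],"delta_rot": [0,0,0]},{"hand": 0.085,"linear": [-0.27,-0.11,0.08],"delta_rot": [0,0,0]}])

```text
time_s: 0.77
ee_pos: [0.4141, 0.2722, 0.3235]
ee_rot: [0.001, 0.203, 0.979, -0.001]
contact_force: [0.3, 0.2, 0.6]
opening: 0.999
finger_force: 0.0
```

```bash
cat > w.py <<'E'
import sys
from h import *
s=observe();im=grab_frame("wrist");cv2.imwrite(f"pics/{sys.argv[1]}.png",im)
c=cam("wrist",s);print(s["time_s"],s["ee_pos"].round(4),s["contact_force"].round(1),s["opening"])
for n,P in dict(cheese=[.4577,.2314,.061],sq=[.464,.2325,.004],mat=[.626,.1385,.004],cone=[.6355,-.111,.149],rnd=[.634,-.114,.004],spool=[.4714,.024,.086],obl=[.468,.014,.004]).items(): print(n,proj(c,P).round(0),plan(s,P)[0])
E
python3 w.py w1
```

```text
0.7667 [0.4141 0.2722 0.3235] [0.3 0.2 0.6] 0.9989350502887934
cheese [294. 323.] [-0.0556 -0.0197  0.2627]
sq [303. 296.] [-0.0608 -0.0161  0.3197]
mat [284. 474.] [-0.2468 -0.038   0.3202]
cone [ 28. 651.] [-0.3551 -0.2634  0.1758]
rnd [ 83. 535.] [-0.3545 -0.2665  0.3208]
spool [ 39. 453.] [-0.1507 -0.2046  0.2383]
obl [ 86. 386.] [-0.1513 -0.215   0.3203]
```

View pics/w1.png

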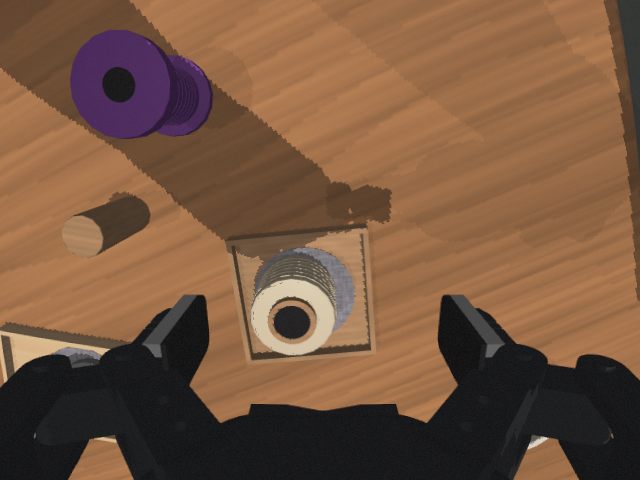

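The cheese core hole is at (293,321) against a predicted (294,323). The square tray corners are (226,239), (368,225), (375,350) and (246,363). Descending to grasp.

Emit:
carry_out(moves=[{"hand": 0.085,"linear": [-0.028,-0.01,0.015],"delta_rot": [0,0,0]},{"hand": 0.085,"linear": [-0.0555,-0.02,0.035],"delta_rot": [0,0,0]},{"hand": 0.085,"linear": [-0.0555,-0.02,0.07],"delta_rot": [0,0,0]},{"hand": 0.085,"linear": [-0.0555,-0.02,0.1],"delta_rot": [0,0,0]},{"hand": 0.085,"linear": [-0.0555,-0.02,0.12],"delta_rot": [0,0,0]},{"hand": 0.085,"linear": [-0.0555,-0.02,0.13],"delta_rot": [0,0,0]},{"hand": 0.085,"linear": [-0.0555,-0.02,0.13],"delta_rot": [0,0,0]},{"hand": 0.065,"linear": [-0.0555,-0.02,0.13],"delta_rot": [0,0,0]}], newtons=35)

```text
time_s: 1.48
ee_pos: [0.4539, 0.2364, 0.1949]
ee_rot: [-0.0, 0.2, 0.98, -0.0]
contact_force: [0.1, -0.2, 0.1]
opening: 0.879
finger_force: 0.0
```

Emit:
carry_out(moves=[{"hand": 0.05,"linear": [0,0,0],"delta_rot": [0,0,0]},{"hand": 0.04,"linear": [0,0,0],"delta_rot": [0,0,0]},{"hand": 0.04,"linear": [0,0,0],"delta_rot": [0,0,0]},{"hand": 0.04,"linear": [0,0,0],"delta_rot": [0,0,0]},{"hand": 0.04,"linear": [0,0,0],"delta_rot": [0,0,0]},{"hand": 0.04,"linear": [0,0,0],"delta_rot": [0,0,0]}])

```text
time_s: 1.98
ee_pos: [0.4553, 0.2363, 0.1973]
ee_rot: [0.002, 0.2, 0.98, 0.001]
contact_force: [-1.3, -0.7, 7.1]
opening: 0.668
finger_force: 38.5
```

Gripped. Now lift and carry to the mat.

Emit:
carry_out(moves=[{"hand": 0.04,"linear": [0,0,-0.012],"delta_rot": [0,0,0]},{"hand": 0.04,"linear": [0,0,-0.04],"delta_rot": [0,0,0]},{"hand": 0.04,"linear": [-0.03,-0.003,-0.055],"delta_rot": [0,0,0]},{"hand": 0.04,"linear": [-0.065,-0.008,-0.06],"delta_rot": [0,0,0]},{"hand": 0.04,"linear": [-0.1,-0.012,-0.06],"delta_rot": [0,0,0]},{"hand": 0.04,"linear": [-0.135,-0.016,-0.06],"delta_rot": [0,0,0]},{"hand": 0.04,"linear": [-0.165,-0.02,-0.055],"delta_rot": [0,0,0]},{"hand": 0.04,"linear": [-0.191,-0.023,-0.05],"delta_rot": [0,0,0]}])

```text
time_s: 2.65
ee_pos: [0.6229, 0.1383, 0.2455]
ee_rot: [0.001, 0.201, 0.98, 0.0]
contact_force: [-0.1, 0.3, -3.1]
opening: 0.669
finger_force: 38.2
```

Emit:
carry_out(moves=[{"hand": 0.04,"linear": [0,0,0],"delta_rot": [0,0,0]},{"hand": 0.04,"linear": [0,0,0],"delta_rot": [0,0,0]},{"hand": 0.04,"linear": [0,0,0],"delta_rot": [0,0,0]},{"hand": 0.04,"linear": [0,0,0],"delta_rot": [0,0,0]}])

```text
time_s: 2.98
ee_pos: [0.6202, 0.1404, 0.245]
ee_rot: [-0.0, 0.2, 0.98, 0.0]
contact_force: [0.6, -0.1, -1.8]
opening: 0.666
finger_force: 38.1
```

```bash
python3 w.py w2; python3 -c "
from h import *
cv2.imwrite('pics/s2.png',grab_frame('side'))"
```

```text
2.9833 [0.6202 0.1404 0.245 ] [ 0.6 -0.1 -1.8] 0.6660432958115241
cheese [ 380. -201.] [0.185  0.0201 0.1842]
sq [ 372. -104.] [0.1796 0.0236 0.2412]
mat [324. 263.] [-0.0063  0.0005  0.241 ]
cone [-50. 494.] [-0.1125 -0.2254  0.0959]
rnd [ -2. 404.] [-0.1124 -0.2288  0.2409]
spool [-121.   81.] [ 0.0913 -0.1654  0.1591]
obl [ 3. 94.] [ 0.0904 -0.1759  0.2411]
```

View pics/s2.png

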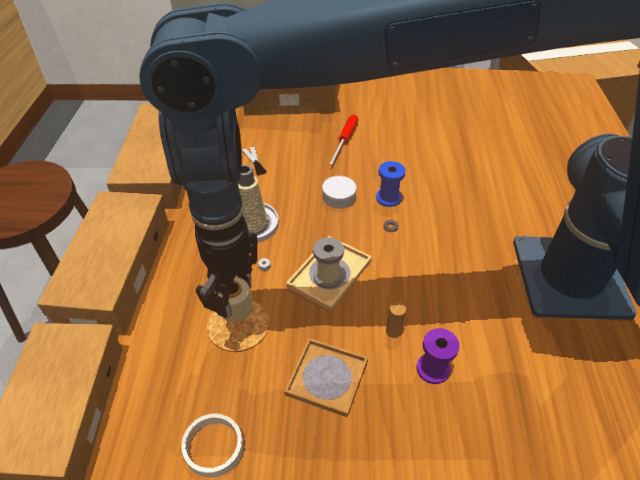

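The cheese is held upright over the mat, and the emptied square tray's disc is visible at (327,377). Lowering and releasing.

Emit:
carry_out(moves=[{"hand": 0.04,"linear": [-0.001,0,0.02],"delta_rot": [0,0,0]},{"hand": 0.04,"linear": [-0.001,0,0.035],"delta_rot": [0,0,0]},{"hand": 0.04,"linear": [-0.001,0,0.043],"delta_rot": [0,0,0]},{"hand": 0.04,"linear": [-0.001,0,0.047],"delta_rot": [0,0,0]},{"hand": 0.04,"linear": [-0.001,0,0.047],"delta_rot": [0,0,0]},{"hand": 0.04,"linear": [-0.001,0,0.047],"delta_rot": [0,0,0]}])

```text
time_s: 3.58
ee_pos: [0.6219, 0.1397, 0.1984]
ee_rot: [0.001, 0.2, 0.98, 0.0]
contact_force: [0.7, -0.7, -2.2]
opening: 0.667
finger_force: 38.1
```

Emit:
carry_out(moves=[{"hand": 0.04,"linear": [0,0,0.0015],"delta_rot": [0,0,0]},{"hand": 0.04,"linear": [0,0,0.0015],"delta_rot": [0,0,0]},{"hand": 0.04,"linear": [0,0,0.003],"delta_rot": [0,0,0]},{"hand": 0.04,"linear": [0,0,0.003],"delta_rot": [0,0,0]}])

```text
time_s: 3.92
ee_pos: [0.6224, 0.1396, 0.1973]
ee_rot: [0.001, 0.2, 0.98, 0.001]
contact_force: [-2.5, -0.1, 5.6]
opening: 0.672
finger_force: 39.0
```

Contact (+5.6 N). Open and retreat.

Emit:
carry_out(moves=[{"hand": 0.065,"linear": [0,0,-0.001],"delta_rot": [0,0,0]},{"hand": 0.075,"linear": [0,0,-0.001],"delta_rot": [0,0,0]},{"hand": 0.085,"linear": [0,0,-0.001],"delta_rot": [0,0,0]},{"hand": 0.085,"linear": [0,0,-0.001],"delta_rot": [0,0,0]},{"hand": 0.085,"linear": [0,0,-0.03],"delta_rot": [0,0,0]},{"hand": 0.085,"linear": [0,0,-0.07],"delta_rot": [0,0,0]},{"hand": 0.085,"linear": [0,0,-0.11],"delta_rot": [0,0,0]},{"hand": 0.085,"linear": [0,0,-0.15],"delta_rot": [0,0,0]}])

```text
time_s: 4.58
ee_pos: [0.6215, 0.1392, 0.3453]
ee_rot: [-0.001, 0.2, 0.98, -0.0]
contact_force: [1.5, 1.2, 0.8]
opening: 1.002
finger_force: 0.0
```

Emit:
carry_out(moves=[{"hand": 0.085,"linear": [0,0,-0.02],"delta_rot": [0,0,0]},{"hand": 0.085,"linear": [-0.025,-0.04,-0.04],"delta_rot": [0,0,0]},{"hand": 0.085,"linear": [-0.04,-0.07,-0.05],"delta_rot": [0,0,0]},{"hand": 0.085,"linear": [-0.05,-0.1,-0.05],"delta_rot": [0,0,0]},{"hand": 0.085,"linear": [-0.05,-0.12,-0.05],"delta_rot": [0,0,0]},{"hand": 0.085,"linear": [-0.05,-0.12,-0.05],"delta_rot": [0,0,0]},{"hand": 0.085,"linear": [-0.05,-0.12,-0.05],"delta_rot": [0,0,0]},{"hand": 0.085,"linear": [-0.05,-0.12,-0.05],"delta_rot": [0,0,0]}])

```text
time_s: 5.25
ee_pos: [0.6209, 0.0098, 0.3943]
ee_rot: [-0.0, 0.2, 0.98, 0.0]
contact_force: [-0.6, -0.4, -1.1]
opening: 0.996
finger_force: 0.0
```

```bash
python3 w.py w3; python3 -c "
from h import *
im=grab_frame('top');cv2.imwrite('pics/t3.png',im)
s=grab_frame('side');cv2.imwrite('pics/s3.png',s)
w=cv2.imread('pics/w3.png')
cv2.imwrite('pics/v3.png',cv2.resize(np.hstack([w,s]),None,fx=.625,fy=.625,interpolation=cv2.INTER_AREA))
for n,f,roi in(('top',im,(165,195,240,270)),('side',s,(280,335,375,420))):
    x0,y0,x1,y1=roi;h=cv2.cvtColor(f[y0:y1,x0:x1],cv2.COLOR_BGR2HSV)
    m=(h[...,1]<70).astype(np.uint8);k,l,st,ce=cv2.connectedComponentsWithStats(m)
    i=1+st[1:,4].argmax();mm=cv2.moments((l==i).astype(np.uint8));cc=cv2.findContours((l==i).astype(np.uint8),0,1)[0][0].reshape(-1,2)+[x0,y0]
    P=onzs(cam(n),cc,.0045);print(n,st[i],circ(P),onz(cam(n),(ce[i]+[x0,y0]),.0045))
"
```

```text
5.25 [0.6209 0.0098 0.3943] [-0.6 -0.4 -1.1] 0.9955799976643211
cheese [ 519. -106.] [0.2368 0.1398 0.3335]
sq [493. -64.] [0.2314 0.1432 0.3905]
mat [455. 156.] [0.0455 0.1202 0.3904]
cone [156. 343.] [-0.0609 -0.1055  0.2452]
rnd [212. 266.] [-0.0608 -0.1089  0.3902]
spool [254.  13.] [ 0.1429 -0.0457  0.3084]
obl [258.  42.] [ 0.1421 -0.0562  0.3904]
top [  15    0   60   75 3809] (array([0.4620368 , 0.19830637]), 183.25186157226562) [0.46042097 0.20235781 0.0045    ]
side [  23   20   48   44 1656] (array([0.46519467, 0.2324577 ]), 79.52133178710938) [0.46503945 0.2336209  0.0045    ]
```

View pics/v3.png

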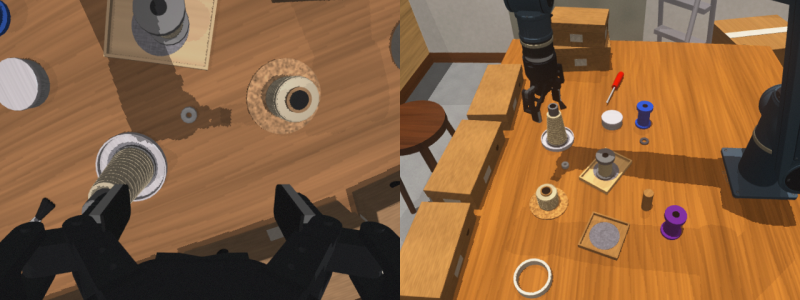

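The wrist and side views show the cheese upright on the mat, and the cone at the predicted spot with its tray centre at (212,266) as expected. The square tray disc measures 79.5 mm, centred at (0.465,0.233). Going to the cone.

Emit:
carry_out(moves=[{"hand": 0.085,"linear": [-0.018,-0.035,0],"delta_rot": [0,0,0]},{"hand": 0.085,"linear": [-0.036,-0.065,0],"delta_rot": [0,0,0]},{"hand": 0.085,"linear": [-0.052,-0.09,0],"delta_rot": [0,0,0]},{"hand": 0.085,"linear": [-0.061,-0.1055,0.01],"delta_rot": [0,0,0]},{"hand": 0.07,"linear": [-0.061,-0.1055,0.03],"delta_rot": [0,0,0]},{"hand": 0.07,"linear": [-0.061,-0.1055,0.04],"delta_rot": [0,0,0]},{"hand": 0.07,"linear": [-0.061,-0.1055,0.04],"delta_rot": [0,0,0]},{"hand": 0.07,"linear": [-0.061,-0.1055,0.04],"delta_rot": [0,0,0]}])

```text
time_s: 6.07
ee_pos: [0.6354, -0.1102, 0.3535]
ee_rot: [-0.001, 0.199, 0.98, 0.0]
contact_force: [0.9, 1.1, 0.7]
opening: 0.822
finger_force: 0.0
```

```bash
python3 w.py w4|head -6
```

```text
6.0667 [ 0.6354 -0.1102  0.3535] [0.9 1.1 0.7] 0.8219909313949245
cheese [ 653. -156.] [0.2962 0.2452 0.2934]
sq [ 630. -135.] [0.2906 0.2486 0.3504]
mat [600.  88.] [0.1048 0.2253 0.3498]
cone [322. 277.] [-0.0009 -0.0007  0.2045]
rnd [319. 215.] [-0.0011 -0.004   0.3495]
```

View pics/w4.png

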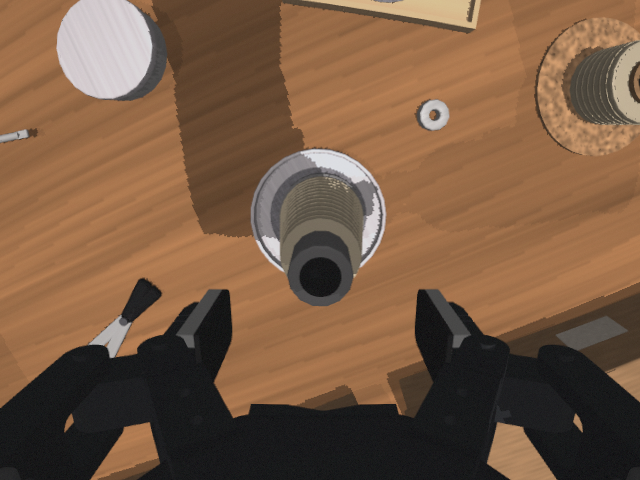

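The collar centre is at (320,274) against a predicted (322,277), and it's midway between the fingers. Descending and gripping.

Emit:
carry_out(moves=[{"hand": 0.07,"linear": [0,-0.0005,0.02],"delta_rot": [0,0,0]},{"hand": 0.07,"linear": [0,-0.0005,0.042],"delta_rot": [0,0,0]},{"hand": 0.07,"linear": [0,-0.0005,0.055],"delta_rot": [0,0,0]},{"hand": 0.06,"linear": [0,-0.0005,0.059],"delta_rot": [0,0,0]},{"hand": 0.05,"linear": [0,-0.0005,0.059],"delta_rot": [0,0,0]},{"hand": 0.04,"linear": [0,-0.0005,0.059],"delta_rot": [0,0,0]},{"hand": 0.033,"linear": [0,-0.0005,0.059],"delta_rot": [0,0,0]},{"hand": 0.02,"linear": [0,-0.0005,0.059],"delta_rot": [0,0,0]}], newtons=45)

```text
time_s: 6.78
ee_pos: [0.6361, -0.1122, 0.2982]
ee_rot: [0.002, 0.2, 0.98, -0.0]
contact_force: [0.2, -0.4, 2.0]
opening: 0.358
finger_force: 45.1
```

Emit:
carry_out(moves=[{"hand": 0.02,"linear": [0,0,0],"delta_rot": [0,0,0]},{"hand": 0.02,"linear": [0,0,0],"delta_rot": [0,0,0]},{"hand": 0.02,"linear": [0,0,0],"delta_rot": [0,0,0]},{"hand": 0.02,"linear": [0,0,0],"delta_rot": [0,0,0]}])

```text
time_s: 7.12
ee_pos: [0.636, -0.1123, 0.2981]
ee_rot: [0.002, 0.2, 0.98, -0.0]
contact_force: [0.3, -0.1, 6.6]
opening: 0.359
finger_force: 45.4
```

Emit:
carry_out(moves=[{"hand": 0.02,"linear": [0,0,-0.012],"delta_rot": [0,0,0]},{"hand": 0.02,"linear": [0,0,-0.035],"delta_rot": [0,0,0]},{"hand": 0.02,"linear": [0.006,0.005,-0.06],"delta_rot": [0,0,0]},{"hand": 0.02,"linear": [0.022,0.019,-0.072],"delta_rot": [0,0,0]},{"hand": 0.02,"linear": [0.046,0.039,-0.075],"delta_rot": [0,0,0]},{"hand": 0.02,"linear": [0.073,0.063,-0.075],"delta_rot": [0,0,0]},{"hand": 0.02,"linear": [0.1,0.086,-0.075],"delta_rot": [0,0,0]},{"hand": 0.02,"linear": [0.127,0.109,-0.075],"delta_rot": [0,0,0]}])

```text
time_s: 7.78
ee_pos: [0.5602, 0.0391, 0.3703]
ee_rot: [-0.001, 0.2, 0.98, 0.0]
contact_force: [0.8, 0.8, -1.9]
opening: 0.364
finger_force: 44.9
```

Emit:
carry_out(moves=[{"hand": 0.02,"linear": [0.027,0.023,0],"delta_rot": [0,0,0]},{"hand": 0.02,"linear": [0.054,0.046,0],"delta_rot": [0,0,0]},{"hand": 0.02,"linear": [0.081,0.069,0],"delta_rot": [0,0,0]},{"hand": 0.02,"linear": [0.108,0.093,0],"delta_rot": [0,0,0]},{"hand": 0.02,"linear": [0.132,0.114,0],"delta_rot": [0,0,0]},{"hand": 0.02,"linear": [0.15,0.13,0.005],"delta_rot": [0,0,0]},{"hand": 0.02,"linear": [0.161,0.138,0.01],"delta_rot": [0,0,0]},{"hand": 0.02,"linear": [0.165,0.1415,0.015],"delta_rot": [0,0,0]}])

```text
time_s: 8.45
ee_pos: [0.4634, 0.2347, 0.3552]
ee_rot: [-0.001, 0.198, 0.98, -0.0]
contact_force: [0.3, -0.3, -2.7]
opening: 0.361
finger_force: 44.9
```

Emit:
carry_out(moves=[{"hand": 0.02,"linear": [0,0,0.015],"delta_rot": [0,0,0]},{"hand": 0.02,"linear": [0,0,0.025],"delta_rot": [0,0,0]},{"hand": 0.02,"linear": [0,0,0.03],"delta_rot": [0,0,0]},{"hand": 0.02,"linear": [0,0,0.03],"delta_rot": [0,0,0]},{"hand": 0.02,"linear": [0,0,0.03],"delta_rot": [0,0,0]}])

```text
time_s: 8.87
ee_pos: [0.4651, 0.2322, 0.3252]
ee_rot: [-0.001, 0.201, 0.98, -0.0]
contact_force: [-0.2, -0.1, -1.7]
opening: 0.356
finger_force: 45.0
```

```bash
cat > disc.py <<'E'
import sys
from h import *
# grey disc / grey things around expected world point: contour on plane z
s=observe();x,y,z,r=map(float,sys.argv[3:7])
n=sys.argv[1];f=grab_frame(n);cv2.imwrite(f"pics/{sys.argv[2]}.png",f);c=cam(n,s)
P=np.array([proj(c,[x+r*np.cos(a),y+r*np.sin(a),z]) for a in np.arange(0,6.28,.1)],np.int32)
M=np.zeros(f.shape[:2],np.uint8);cv2.fillPoly(M,[P],1)
h=cv2.cvtColor(f,cv2.COLOR_BGR2HSV);m=((h[...,1]<70)&(M>0)).astype(np.uint8)
k,l,st,ce=cv2.connectedComponentsWithStats(m);i=1+st[1:,4].argmax()
cc=cv2.findContours((l==i).astype(np.uint8),0,1)[0][0]
Q=onzs(c,cc,z);print(n,s["ee_pos"].round(4),"px",ce[i].round(1),"encl",circ(Q),"centroid",onz(c,ce[i],z)[:2].round(4))
E
python3 w.py w5|head -3; python3 disc.py top t5 .626 .1385 .061 .04; python3 -c "
from h import *
s=grab_frame('side');cv2.imwrite('pics/v5.png',np.hstack([cv2.resize(cv2.imread('pics/w5.png'),(400,300)),cv2.resize(s[230:470,160:480],(400,300))]))"
```

```text
8.8667 [0.4651 0.2322 0.3252] [-0.2 -0.1 -1.7] 0.35643398794405984
cheese [318. 231.] [ 0.0063 -0.0033  0.2642]
sq [324. 220.] [9.000e-04 2.000e-04 3.212e-01]
top [0.4654 0.2323 0.3259] px [244.4 151.9] encl (array([0.61993823, 0.13542921]), 65.97733306884766) centroid [0.6176 0.1341]
```

View pics/v5.png

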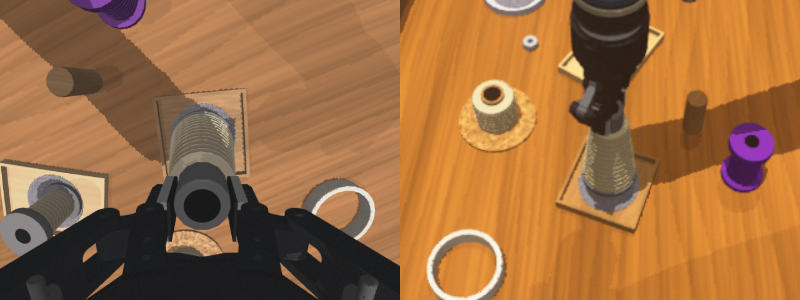

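The cone hangs upright over the square tray, which is centred at about (322,216) in the wrist picture, as predicted. Lowering.

Emit:
carry_out(moves=[{"hand": 0.02,"linear": [0,0,0.012],"delta_rot": [0,0,0]},{"hand": 0.02,"linear": [0,0,0.021],"delta_rot": [0,0,0]},{"hand": 0.02,"linear": [0,0,0.025],"delta_rot": [0,0,0]},{"hand": 0.02,"linear": [0,0,0.027],"delta_rot": [0,0,0]},{"hand": 0.02,"linear": [0,0,0.0285],"delta_rot": [0,0,0]},{"hand": 0.02,"linear": [0,0,0.0285],"delta_rot": [0,0,0]},{"hand": 0.02,"linear": [0,0,0.0285],"delta_rot": [0,0,0]}])

```text
time_s: 9.6
ee_pos: [0.4646, 0.2326, 0.2984]
ee_rot: [0.0, 0.2, 0.98, -0.0]
contact_force: [-3.4, -1.6, 5.5]
opening: 0.361
finger_force: 45.8
```

Emit:
carry_out(moves=[{"hand": 0.036,"linear": [0,0,0],"delta_rot": [0,0,0]},{"hand": 0.045,"linear": [0,0,0],"delta_rot": [0,0,0]},{"hand": 0.06,"linear": [0,0,0],"delta_rot": [0,0,0]},{"hand": 0.07,"linear": [0,0,0],"delta_rot": [0,0,0]},{"hand": 0.07,"linear": [0,0,-0.02],"delta_rot": [0,0,0]},{"hand": 0.07,"linear": [0,0,-0.05],"delta_rot": [0,0,0]},{"hand": 0.08,"linear": [0,0,-0.08],"delta_rot": [0,0,0]},{"hand": 0.08,"linear": [0,0,-0.085],"delta_rot": [0,0,0]}])

```text
time_s: 10.27
ee_pos: [0.466, 0.2332, 0.388]
ee_rot: [0.004, 0.2, 0.98, 0.002]
contact_force: [-0.4, -0.0, 1.1]
opening: 0.935
finger_force: 0.0
```

Emit:
carry_out(moves=[{"hand": 0.085,"linear": [-0.02,-0.035,0],"delta_rot": [0,0,0]},{"hand": 0.085,"linear": [-0.035,-0.07,0],"delta_rot": [0,0,0]},{"hand": 0.085,"linear": [-0.05,-0.105,0],"delta_rot": [0,0,0]},{"hand": 0.085,"linear": [-0.065,-0.14,0.02],"delta_rot": [0,0,0]},{"hand": 0.085,"linear": [-0.078,-0.175,0.04],"delta_rot": [0,0,0]},{"hand": 0.085,"linear": [-0.084,-0.192,0.05],"delta_rot": [0,0,0]},{"hand": 0.085,"linear": [-0.084,-0.192,0.06],"delta_rot": [0,0,0]},{"hand": 0.085,"linear": [-0.084,-0.192,0.06],"delta_rot": [0,0,0]}])

```text
time_s: 10.93
ee_pos: [0.4662, 0.0225, 0.3195]
ee_rot: [-0.002, 0.201, 0.98, 0.0]
contact_force: [-0.3, 1.3, -0.8]
opening: 0.999
finger_force: 0.0
```

Emit:
carry_out(moves=[{"hand": 0.085,"linear": [0,0,0],"delta_rot": [0,0,0]},{"hand": 0.085,"linear": [0,0,0],"delta_rot": [0,0,0]},{"hand": 0.085,"linear": [0,0,0],"delta_rot": [0,0,0]}])

```text
time_s: 11.18
ee_pos: [0.4675, 0.0243, 0.3233]
ee_rot: [0.001, 0.199, 0.98, 0.0]
contact_force: [0.3, 0.4, 0.5]
opening: 0.995
finger_force: 0.0
```

```bash
python3 w.py w6; python3 -c "
from h import *
s=grab_frame('side');cv2.imwrite('pics/s6.png',s);t=grab_frame('top');cv2.imwrite('pics/t6.png',t)
cv2.imwrite('pics/v6.png',np.vstack([np.hstack([cv2.resize(cv2.imread('pics/w6.png'),(400,300)),cv2.resize(s[230:470,160:480],(400,300))]),np.hstack([cv2.resize(t[105:285,160:400],(400,300)),cv2.resize(s[130:310,200:440],(400,300))])]))"
```

```text
11.1833 [0.4675 0.0243 0.3233] [0.3 0.4 0.5] 0.9953777955810662
cheese [633.  97.] [0.0903 0.1866 0.2623]
sq [581. 109.] [0.085  0.1901 0.3193]
mat [520. 337.] [-0.1008  0.1667  0.3197]
cone [226. 613.] [-0.2072 -0.0592  0.1747]
rnd [256. 441.] [-0.2067 -0.0626  0.3197]
spool [325. 260.] [-0.0033  0.001   0.2373]
obl [311. 226.] [-0.0039 -0.0096  0.3193]
```

View pics/v6.png

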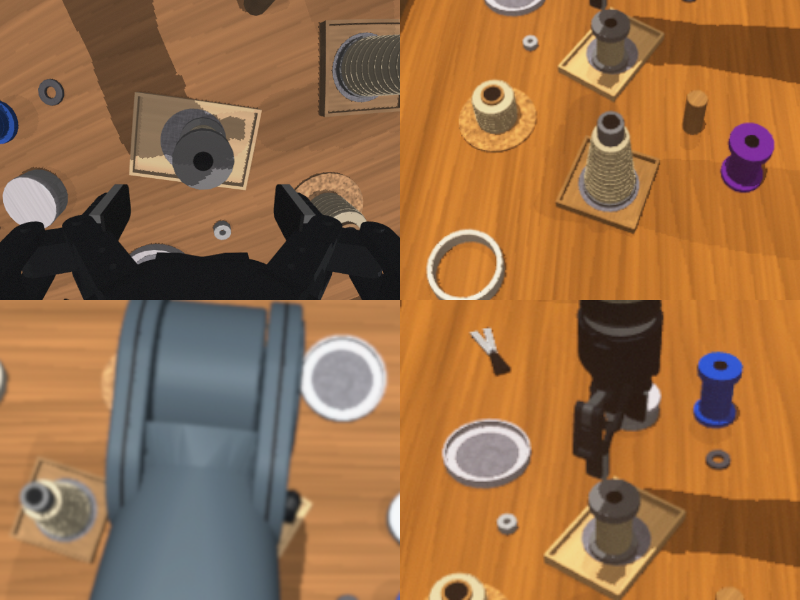

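The cone stands centred in the square tray, and the round tray is empty. The spool hole in the wrist view is at (325,258) against a predicted (325,260). I'll measure the round tray disc and the cone, then grip the spool.

```bash
python3 disc.py top t7 .634 -.114 .0045 .044; python3 disc.py side s7 .634 -.114 .0045 .0425; python3 - <<'E'
from h import *
c=cam("top")
print("cone top",onz(c,(160+37*.6,105+(495-300)*.6),.149)[:2])
c=cam("side");print("cone side",onz(c,(160+(612-400)*.8,230+120*.8),.149)[:2])
for u in ((137,93),(262,110),(247,190),(130,175)): print(onz(cam("wrist",observe()),np.array(u)*1.6,.014)[:2].round(4))
E
```

```text
top [0.4674 0.0241 0.3231] px [364.2 152.4] encl (array([ 0.63509064, -0.11307687]), 90.61016082763672) centroid [ 0.6348 -0.1129]
side [0.4673 0.0239 0.3229] px [252.4 222.6] encl (array([ 0.63449994, -0.11522253]), 88.397705078125) centroid [ 0.6349 -0.1143]
cone top [0.46416908 0.22971114]
cone side [0.46199618 0.23021324]
[ 0.3885 -0.022 ]
[0.4615 0.1005]
[0.5477 0.0503]
[ 0.4729 -0.0746]
```

Emit:
carry_out(moves=[{"hand": 0.085,"linear": [-0.002,0.001,0.025],"delta_rot": [0,0,0]},{"hand": 0.085,"linear": [-0.003,0.001,0.055],"delta_rot": [0,0,0]},{"hand": 0.085,"linear": [-0.003,0.001,0.078],"delta_rot": [0,0,0]},{"hand": 0.085,"linear": [-0.003,0.001,0.086],"delta_rot": [0,0,0]},{"hand": 0.085,"linear": [-0.003,0.001,0.086],"delta_rot": [0,0,0]},{"hand": 0.085,"linear": [-0.003,0.001,0.086],"delta_rot": [0,0,0]},{"hand": 0.065,"linear": [-0.003,0.001,0.086],"delta_rot": [0,0,0]},{"hand": 0.04,"linear": [-0.003,0.001,0.086],"delta_rot": [0,0,0]}], newtons=45)

```text
time_s: 12.1
ee_pos: [0.4712, 0.023, 0.2384]
ee_rot: [0.002, 0.2, 0.98, 0.0]
contact_force: [-0.3, -0.2, -0.5]
opening: 0.744
finger_force: 0.0
```

Emit:
carry_out(moves=[{"hand": 0.04,"linear": [0,0,0],"delta_rot": [0,0,0]},{"hand": 0.04,"linear": [0,0,0],"delta_rot": [0,0,0]},{"hand": 0.04,"linear": [0,0,0],"delta_rot": [0,0,0]},{"hand": 0.04,"linear": [0,0,0],"delta_rot": [0,0,0]},{"hand": 0.04,"linear": [0,0,0],"delta_rot": [0,0,0]}])

```text
time_s: 12.52
ee_pos: [0.4712, 0.023, 0.2386]
ee_rot: [0.002, 0.2, 0.98, 0.0]
contact_force: [-1.0, 1.5, 6.4]
opening: 0.631
finger_force: 47.0
```

Emit:
carry_out(moves=[{"hand": 0.04,"linear": [0,0,-0.012],"delta_rot": [0,0,0]},{"hand": 0.04,"linear": [0,0,-0.04],"delta_rot": [0,0,0]},{"hand": 0.04,"linear": [-0.025,-0.008,-0.058],"delta_rot": [0,0,0]},{"hand": 0.04,"linear": [-0.055,-0.017,-0.06],"delta_rot": [0,0,0]},{"hand": 0.04,"linear": [-0.09,-0.027,-0.06],"delta_rot": [0,0,0]},{"hand": 0.04,"linear": [-0.125,-0.038,-0.06],"delta_rot": [0,0,0]},{"hand": 0.04,"linear": [-0.158,-0.048,-0.06],"delta_rot": [0,0,0]},{"hand": 0.04,"linear": [-0.182,-0.055,-0.058],"delta_rot": [0,0,0]}])

```text
time_s: 13.18
ee_pos: [0.6177, -0.1011, 0.2943]
ee_rot: [0.0, 0.201, 0.98, -0.0]
contact_force: [0.5, 0.3, -1.8]
opening: 0.641
finger_force: 48.5
```

Emit:
carry_out(moves=[{"hand": 0.04,"linear": [-0.014,-0.004,0.01],"delta_rot": [0,0,0]},{"hand": 0.04,"linear": [-0.022,-0.0065,0.022],"delta_rot": [0,0,0]},{"hand": 0.04,"linear": [-0.022,-0.0065,0.03],"delta_rot": [0,0,0]},{"hand": 0.04,"linear": [-0.022,-0.0065,0.03],"delta_rot": [0,0,0]},{"hand": 0.04,"linear": [-0.022,-0.0065,0.03],"delta_rot": [0,0,0]},{"hand": 0.04,"linear": [-0.022,-0.0065,0.03],"delta_rot": [0,0,0]}])

```text
time_s: 13.68
ee_pos: [0.633, -0.1125, 0.2643]
ee_rot: [-0.001, 0.2, 0.98, 0.0]
contact_force: [0.5, -0.1, -2.2]
opening: 0.635
finger_force: 48.5
```

```bash
python3 w.py w8|head -1; python3 - <<'E'
from h import *
s=observe();print(plan(s,[.6349,-.1136,.238]))
f=grab_frame('side');cv2.imwrite('pics/v8.png',np.hstack([cv2.resize(cv2.imread('pics/w8.png'),(400,300)),cv2.resize(f[120:300,180:420],(400,300))]))
E
```

```text
13.6833 [ 0.633  -0.1125  0.2643] [ 0.5 -0.1 -2.2] 0.6352880402278284
(array([-0.0019, -0.0003,  0.027 ]), None)
```

View pics/v8.png

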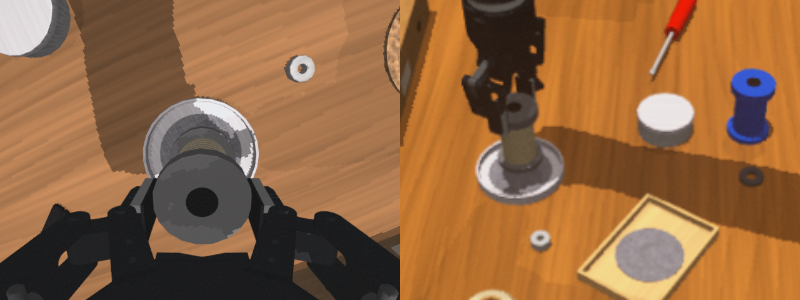

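The spool hangs upright over the round tray with its hole at (323,323), on the tool axis. Lowering by 27 mm.

Emit:
carry_out(moves=[{"hand": 0.04,"linear": [-0.001,0,0.012],"delta_rot": [0,0,0]},{"hand": 0.04,"linear": [-0.002,0,0.02],"delta_rot": [0,0,0]},{"hand": 0.04,"linear": [-0.002,0,0.024],"delta_rot": [0,0,0]},{"hand": 0.04,"linear": [-0.002,0,0.026],"delta_rot": [0,0,0]},{"hand": 0.04,"linear": [-0.002,0,0.0275],"delta_rot": [0,0,0]},{"hand": 0.04,"linear": [-0.002,0,0.0275],"delta_rot": [0,0,0]},{"hand": 0.04,"linear": [-0.002,0,0.0275],"delta_rot": [0,0,0]}])

```text
time_s: 14.37
ee_pos: [0.6354, -0.1141, 0.2389]
ee_rot: [0.0, 0.2, 0.98, -0.0]
contact_force: [-2.3, 0.7, 6.2]
opening: 0.633
finger_force: 49.3
```

Emit:
carry_out(moves=[{"hand": 0.06,"linear": [0,0,0],"delta_rot": [0,0,0]},{"hand": 0.075,"linear": [0,0,0],"delta_rot": [0,0,0]},{"hand": 0.085,"linear": [0,0,0],"delta_rot": [0,0,0]},{"hand": 0.085,"linear": [0,0,0],"delta_rot": [0,0,0]},{"hand": 0.085,"linear": [0,0,-0.02],"delta_rot": [0,0,0]},{"hand": 0.085,"linear": [0,0,-0.055],"delta_rot": [0,0,0]},{"hand": 0.085,"linear": [0,0,-0.085],"delta_rot": [0,0,0]},{"hand": 0.085,"linear": [0.01,0.02,-0.09],"delta_rot": [0,0,0]}])

```text
time_s: 15.03
ee_pos: [0.6357, -0.0953, 0.3333]
ee_rot: [0.006, 0.202, 0.979, -0.001]
contact_force: [0.7, 0.1, 1.3]
opening: 0.993
finger_force: 0.0
```

Emit:
carry_out(moves=[{"hand": 0.085,"linear": [0.016,0.034,0],"delta_rot": [0,0,0]},{"hand": 0.085,"linear": [0.032,0.069,0],"delta_rot": [0,0,0]},{"hand": 0.085,"linear": [0.048,0.103,0.005],"delta_rot": [0,0,0]},{"hand": 0.085,"linear": [0.064,0.137,0.01],"delta_rot": [0,0,0]},{"hand": 0.085,"linear": [0.08,0.172,0.015],"delta_rot": [0,0,0]},{"hand": 0.085,"linear": [0.092,0.198,0.02],"delta_rot": [0,0,0]},{"hand": 0.085,"linear": [0.097,0.208,0.03],"delta_rot": [0,0,0]},{"hand": 0.085,"linear": [0.097,0.208,0.04],"delta_rot": [0,0,0]}])

```text
time_s: 15.7
ee_pos: [0.6263, 0.1403, 0.2863]
ee_rot: [0.0, 0.198, 0.98, 0.0]
contact_force: [-0.9, -0.2, 0.2]
opening: 1.001
finger_force: 0.0
```

Emit:
carry_out(moves=[{"hand": 0.085,"linear": [0,0,0],"delta_rot": [0,0,0]},{"hand": 0.085,"linear": [0,0,0],"delta_rot": [0,0,0]},{"hand": 0.085,"linear": [0,0,0],"delta_rot": [0,0,0]}])

```text
time_s: 15.95
ee_pos: [0.6268, 0.1356, 0.2866]
ee_rot: [-0.0, 0.201, 0.98, -0.0]
contact_force: [-0.3, 0.5, -0.4]
opening: 0.995
finger_force: 0.0
```

```bash
python3 disc.py side s9 .468 .0137 .0045 .045; python3 disc.py top t9 .468 .0137 .0045 .045; python3 w.py w9|sed -n 1p; python3 - <<'E'
from h import *
s=observe();print(proj(cam("wrist",s),[.626,.138,.061]),plan(s,[.626,.138,.197]))
f=cv2.imread('pics/s9.png');t=cv2.imread('pics/t9.png')
cv2.imwrite('pics/v9.png',np.vstack([np.hstack([cv2.resize(cv2.imread('pics/w9.png'),(400,300)),cv2.resize(f[120:300,180:420],(400,300))]),np.hstack([cv2.resize(t[105:285,160:400],(400,300)),cv2.resize(f[230:470,160:480],(400,300))])]))
E
```

```text
side [0.6268 0.1356 0.2866] px [329.2 272.4] encl (array([0.46922272, 0.01159001]), 78.83013916015625) centroid [0.4692 0.0125]
top [0.6269 0.1356 0.2871] px [304.8 229. ] encl (array([0.47195312, 0.01109456]), 89.6026382446289) centroid [0.4697 0.0124]
16.05 [0.627  0.1358 0.2874] [0.5 0.  0.1] 0.9974046514073776
[326.20676674 256.82948652] (array([0.0018, 0.0015, 0.0905]), None)
```

View pics/v9.png

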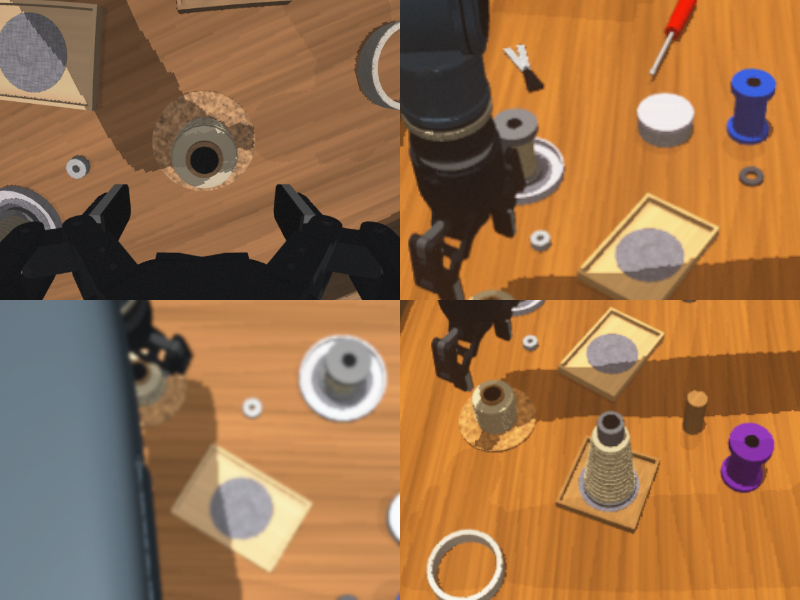

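The spool stands centred in the round tray. The cheese hole is at (326,256), as predicted, and the oblong disc is centred at (0.469,0.0125). Gripping the cheese.

Emit:
carry_out(moves=[{"hand": 0.085,"linear": [0.001,0.001,0.025],"delta_rot": [0,0,0]},{"hand": 0.085,"linear": [0.002,0.0015,0.055],"delta_rot": [0,0,0]},{"hand": 0.085,"linear": [0.002,0.0015,0.08],"delta_rot": [0,0,0]},{"hand": 0.085,"linear": [0.002,0.0015,0.09],"delta_rot": [0,0,0]},{"hand": 0.085,"linear": [0.002,0.0015,0.09],"delta_rot": [0,0,0]},{"hand": 0.085,"linear": [0.002,0.0015,0.09],"delta_rot": [0,0,0]},{"hand": 0.065,"linear": [0.002,0.0015,0.09],"delta_rot": [0,0,0]},{"hand": 0.04,"linear": [0.002,0.0015,0.09],"delta_rot": [0,0,0]}], newtons=35)

```text
time_s: 16.77
ee_pos: [0.6266, 0.1396, 0.1996]
ee_rot: [0.002, 0.2, 0.98, 0.001]
contact_force: [0.7, -0.5, 0.2]
opening: 0.742
finger_force: 0.0
```

Emit:
carry_out(moves=[{"hand": 0.04,"linear": [0,0,0],"delta_rot": [0,0,0]},{"hand": 0.04,"linear": [0,0,0],"delta_rot": [0,0,0]},{"hand": 0.04,"linear": [0,0,0],"delta_rot": [0,0,0]},{"hand": 0.04,"linear": [0,0,0],"delta_rot": [0,0,0]},{"hand": 0.04,"linear": [0,0,0],"delta_rot": [0,0,0]}])

```text
time_s: 17.18
ee_pos: [0.6265, 0.1395, 0.1998]
ee_rot: [0.003, 0.2, 0.98, 0.0]
contact_force: [-0.6, -0.5, 5.8]
opening: 0.665
finger_force: 38.3
```

Emit:
carry_out(moves=[{"hand": 0.04,"linear": [0,0,-0.012],"delta_rot": [0,0,0]},{"hand": 0.04,"linear": [0,0,-0.04],"delta_rot": [0,0,0]},{"hand": 0.04,"linear": [0.01,-0.02,-0.058],"delta_rot": [0,0,0]},{"hand": 0.04,"linear": [0.025,-0.047,-0.06],"delta_rot": [0,0,0]},{"hand": 0.04,"linear": [0.043,-0.08,-0.06],"delta_rot": [0,0,0]},{"hand": 0.04,"linear": [0.061,-0.114,-0.06],"delta_rot": [0,0,0]},{"hand": 0.04,"linear": [0.076,-0.143,-0.06],"delta_rot": [0,0,0]},{"hand": 0.04,"linear": [0.088,-0.165,-0.055],"delta_rot": [0,0,0]}])

```text
time_s: 17.85
ee_pos: [0.4777, 0.0213, 0.2526]
ee_rot: [0.0, 0.2, 0.98, -0.0]
contact_force: [0.3, 0.4, -1.6]
opening: 0.666
finger_force: 38.2
```

Emit:
carry_out(moves=[{"hand": 0.04,"linear": [0.007,-0.0135,0.01],"delta_rot": [0,0,0]},{"hand": 0.04,"linear": [0.007,-0.0135,0.022],"delta_rot": [0,0,0]},{"hand": 0.04,"linear": [0.007,-0.0135,0.03],"delta_rot": [0,0,0]},{"hand": 0.04,"linear": [0.007,-0.0135,0.03],"delta_rot": [0,0,0]},{"hand": 0.04,"linear": [0.007,-0.0135,0.03],"delta_rot": [0,0,0]},{"hand": 0.04,"linear": [0.007,-0.0135,0.03],"delta_rot": [0,0,0]}])

```text
time_s: 18.35
ee_pos: [0.4687, 0.0131, 0.222]
ee_rot: [0.0, 0.2, 0.98, 0.0]
contact_force: [1.2, 0.0, -1.4]
opening: 0.674
finger_force: 38.2
```

```bash
python3 - <<'E'
from h import *
s=observe();print(s["ee_pos"],s["contact_force"],plan(s,[.469,.0125,.1998]))
E
```

```text
[0.46869784 0.01311799 0.22200629] [ 1.23270518  0.02383945 -1.39665623] (array([-0.0005, -0.0005,  0.0222]), None)
```

Emit:
carry_out(moves=[{"hand": 0.04,"linear": [-0.0005,-0.0005,0.01],"delta_rot": [0,0,0]},{"hand": 0.04,"linear": [-0.0005,-0.0005,0.017],"delta_rot": [0,0,0]},{"hand": 0.04,"linear": [-0.0005,-0.0005,0.02],"delta_rot": [0,0,0]},{"hand": 0.04,"linear": [-0.0005,-0.0005,0.022],"delta_rot": [0,0,0]},{"hand": 0.04,"linear": [-0.0005,-0.0005,0.0235],"delta_rot": [0,0,0]},{"hand": 0.04,"linear": [-0.0005,-0.0005,0.0235],"delta_rot": [0,0,0]},{"hand": 0.04,"linear": [-0.0005,-0.0005,0.0235],"delta_rot": [0,0,0]}])

```text
time_s: 18.93
ee_pos: [0.4677, 0.0122, 0.1998]
ee_rot: [-0.001, 0.2, 0.98, 0.0]
contact_force: [-6.1, 0.4, 9.5]
opening: 0.667
finger_force: 39.3
```

Emit:
carry_out(moves=[{"hand": 0.065,"linear": [0,0,-0.001],"delta_rot": [0,0,0]},{"hand": 0.075,"linear": [0,0,-0.001],"delta_rot": [0,0,0]},{"hand": 0.085,"linear": [0,0,-0.001],"delta_rot": [0,0,0]},{"hand": 0.085,"linear": [0,0,-0.001],"delta_rot": [0,0,0]},{"hand": 0.085,"linear": [0,0,-0.025],"delta_rot": [0,0,0]},{"hand": 0.085,"linear": [0,0,-0.065],"delta_rot": [0,0,0]},{"hand": 0.085,"linear": [0,0,-0.1],"delta_rot": [0,0,0]},{"hand": 0.085,"linear": [0,0,-0.12],"delta_rot": [0,0,0]}])

```text
time_s: 19.6
ee_pos: [0.469, 0.0118, 0.3222]
ee_rot: [0.003, 0.2, 0.98, 0.0]
contact_force: [0.7, -0.0, 0.7]
opening: 0.995
finger_force: 0.0
```

Emit:
carry_out(moves=[{"hand": 0.085,"linear": [0.01,-0.02,-0.03],"delta_rot": [0,0,0]},{"hand": 0.085,"linear": [0.02,-0.05,-0.05],"delta_rot": [0,0,0]},{"hand": 0.085,"linear": [0.02,-0.09,-0.06],"delta_rot": [0,0,0]},{"hand": 0.085,"linear": [0.02,-0.125,-0.06],"delta_rot": [0,0,0]},{"hand": 0.085,"linear": [0.02,-0.16,-0.06],"delta_rot": [0,0,0]},{"hand": 0.085,"linear": [0.02,-0.195,-0.06],"delta_rot": [0,0,0]},{"hand": 0.085,"linear": [0.02,-0.2,-0.06],"delta_rot": [0,0,0]},{"hand": 0.085,"linear": [0.02,-0.2,-0.06],"delta_rot": [0,0,0]}])

```text
time_s: 20.27
ee_pos: [0.3707, -0.1659, 0.3781]
ee_rot: [0.0, 0.202, 0.979, -0.0]
contact_force: [1.1, 0.8, 0.8]
opening: 0.992
finger_force: 0.0
```

```bash
python3 - <<'E'
from h import *
f=grab_frame('side');t=grab_frame('top');a=f[150:450,190:490]
cv2.imwrite('pics/v10.png',np.hstack([cv2.resize(a,(400,400),interpolation=cv2.INTER_CUBIC),cv2.resize(t[105:285,150:390],(400,300),interpolation=cv2.INTER_CUBIC)] if 0 else [cv2.resize(a,(400,400)),cv2.resize(t[90:330,150:390],(400,400))]))
print(observe()["ee_pos"],observe()["contact_force"])
E
```

```text
[ 0.37144952 -0.164045    0.37801909] [ 0.04296882 -0.2931207   0.11750901]
```

View pics/v10.png

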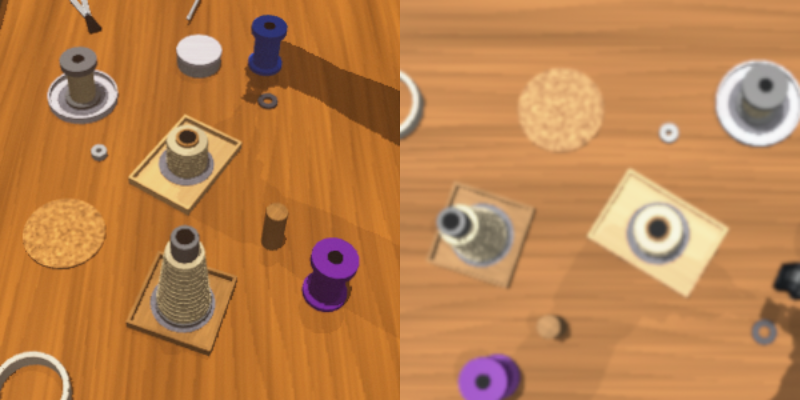

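All three packages stand upright and centred in their trays, the mat is empty, and the bystanders haven't moved. A quick numeric check before handing in.

```bash
python3 - <<'E'
from h import *
t,s=cam("top"),cam("side")
for n,a,b,z,g in(("cheese",(257,229),(188,136),.061,(.469,.0125)),("cone",(51,220),(184,239),.149,(.4645,.2325)),("spool",(365,86),(78,58),.086,(.6349,-.1136))):
    p=onz(t,(150+a[0]*.6,90+a[1]*.6),z)[:2];q=onz(s,(190+b[0]*.75,150+b[1]*.75),z)[:2]
    print(n,p.round(4),q.round(4),"off mm",((p+q)/2-g)*1000)
E
```

```text
cheese [0.4664 0.0133] [0.4666 0.0103] off mm [-2.50851618 -0.68745104]
cone [0.4642 0.2326] [0.4641 0.2358] off mm [-0.39438911  1.69761771]
spool [ 0.6334 -0.1124] [ 0.6348 -0.1145] off mm [-0.78681301  0.15222445]
```

All three are within about 2.6 mm of centre, so I'm handing in.

```bash
python3 -c "
from workcell import *
print(close_job())"
```

```text
the job is handed in; nothing more can be done
None
```

I handed the job in at about 20 s: the cone is in the square tray, the spool in the round tray and the short package in the oblong tray. Each stands upright within about 3 mm of its tray's centre by my camera check, and the bystanders looked undisturbed.

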